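# Close the length stop on an offcut and lock its cam lever

### The arm

A 6-joint arm with a two-finger parallel gripper is mounted at the origin on a cart in front of the work surface, level with it; the furniture and walls round the work are solid. World frame = base frame: x ahead of the robot, y to its left, z up, the work surface at z = 0. Lengths are in m, angles in rad, forces in N, time in s.
With the tool pointing down it reaches from about 0.375 to 0.9 m from the base axis. Payload 3.1 kg.
Tool frame: the origin (TCP) lies where the fingers leave the gripper's body, on its centre line; the fingertips stand 70 mm ahead of it and the grasp point (between the pads) lies 51 mm ahead of it (robot.tip_reach is the distance from the TCP to the fingertips, in m); z points along the fingers, y is the line along which they close (so a half turn about z gives the same grasp; the last joint's range is limited). The gripper opens to 87 mm and grips with 3 to 60 N. Pads are 19 mm wide; open, the fingers measure 117 mm over their backs; the gripper's body (75 mm by 190 mm) begins 51 mm behind the grasp point.
Start: joints at [1.137, 0.527, 1.433, -0, 1.181, -0.178], TCP at [0.157, 0.605, 0.292] pointing down, gripper open.
Joint ranges: [-3.08, 3.08], [-0.75, 2.2], [0.22, 2.44], [-1.43, 4.57], [0, 2.65], [-2.85, 2.85]. Speed limits (rad/s): [2.79, 2.79, 3.14, 3.14, 3.14, 3.14].

### API

Orientations are given as a unit quaternion [x, y, z, w].
In Python, from rig import robot gives the robot as it stands.
- The arm moves only by the tool carry_out, never from a script. Its argument "rows" is a list that holds one entry, the list of rows, each a list of 6 numbers: the shift along the tool's x, y, z in mm, then the turn, a rotation vector about the tool's x, y, z in units of 8 degrees (1.0 is 8 degrees). A call has 1 to 20 rows; each row is the pose to reach, as a shift and turn from the pose commanded when the call began, along the tool's axes at that moment; what a row does not reach only later rows make up. A row lasts 1/10 s, in which the tool goes at most 50 mm and 8.59 degrees, less where a joint would pass 70% of its speed; a pose out of reach is approached as far as the arm can. A call with a gripper value outside its range is refused whole. "fingers" is the opening, from 0 (shut) to 1 (fully open), set as the call begins (left out, the last holds). The fingers move at their own pace and stop on an object; "grip_force" is the grip in N (left out, the last holds). Time passes only in rows, so rows that repeat a pose let the fingers close. It gives the time, the measured TCP pose, the force and the opening at its end, in the units of the state.
- robot.get_obs(): the state, without advancing time (a new reading comes with each control period).
- robot.camera(name): name is "side" or "top"; returns a dict with "color" (420x560x3 uint8, red, green, blue), "depth" (420x560 float32, m along the optical axis (not along the pixel's ray), 0 where there is no reading), "K" (3x3 intrinsics, pixels), "camera_from_world" (4x4, takes a point from world to camera coordinates). Camera axes: x right, y down, z forward; pixel columns grow to the right and rows downward; lengths in m; the calibration is good to about 2 mm. A picture is of the moment at which its call begins.
- robot.hand_in(): hands the job in, once; it reports no verdict.
The state is a dict: "time": time; "q": joint angles; "joint_velocities": joint speeds; "joint_torque": joint torques, N m; "position": TCP position; "tool_rot": TCP orientation; "ft_force": force on the tool from outside, world axes, zero at the start; "moment": the same for the moment, N m; "grip_width": finger opening in m.
Only numpy, scipy, OpenCV 4.12 (cv2) and the standard library are available. Lean on these libraries where they do the work, as an engineer would, in place of code of your own. Each camera call takes 0.05 s, during which the arm holds its last target. There are 200 camera calls.

### The job

Clamp the timber offcut in the length-stop jig: flip the cam lever up to free the sliding stop, slide the stop along the rails so that it pushes the offcut gently against the fixed end stop and stays snug against it, then flip the cam lever fully down again to lock it. Do not squeeze the offcut hard, and leave the other things standing where they are.

Things in the scene. Friction and masses are not known exactly. Their poses are not given: they have to be found in the camera images.
- jig: Fixed jig: plywood base 130 (x) x 350 (y) x 15 mm, origin at its underside's centre, z up, -x side towards the robot. Two rails along y, 12 mm wide, tops 29 mm above the worktop; channel between them at x -19.5 to +19.5 mm. Dark steel fixed end stop, 90 x 25 x 40 mm (top 55 mm above the worktop), at the -y end; dark steel sliding stop on the rails at the +y end.
- end_stop (a point): Centre of the inner face of the fixed end stop, 15 mm above the base's top (30 mm above the worktop). Axes as the jig's: the offcut lies on the +y side of this face.
- carriage (a joint): Slide of the sliding stop along the rails, m: 0 at the far +y end, grows as it moves in the jig's -y direction towards the fixed end stop, to 0.15. Its face stands (0.26 - value) from the fixed end stop, so with the 150 mm offcut snug it reads 0.110. Freed, it moves with about 1.5 N; locked, it resists and only creeps if pushed with 10 N or more.
- push_face (a point): Point on the sliding stop's pushing face (the face towards the offcut), 30 mm above the worktop, middle of the channel. The sliding stop is 50 mm long in y behind this face, 24 mm high above the rails (top about 54 mm above the worktop); the cam lever's hinge is at its front (-x) side.
- cam (a joint): Cam lever on the sliding stop, rad: 0 is flat (knob towards the jig's -x), locked; grows as the knob is lifted, to 1.6 (upright, free; limit). The cam grips below about 0.8 and is free above. It turns with about 2 to 6 N at the knob and stays where it is left. Downward limit -0.03.
- cam_hinge (a point): Centre of the cam lever's hinge, on the front of the sliding stop; axes as the lever's (they turn with it): the hinge axis is y, parallel to the rails.
- cam_knob (a point): Centre of the black cross-barrel knob at the lever's end, 20 mm in diameter, 36 mm long along the rails: at x -80 mm, z +12 mm from the hinge in the lever's frame. Locked, it is about 56 mm above the worktop in front of the base; upright, about 123 mm. Lever rod 9 mm thick. Pinched by its two flat ends (fingers closing along the rails) it swivels and slips a little in the grip.
- offcut_mid (a point): Centre of the loose timber offcut, 35 x 150 x 30 mm (jig x, y, z), about 0.08 kg, which lies on the base in the channel between the rails (centre 30 mm above the worktop, 16 mm of it standing above the rails), with a gap to the fixed end stop and a gap to the sliding stop.
- squirt_bottle: Bystander: cream plastic bottle, 59 mm across, 120 mm high, behind the jig; origin at its underside.
- tape_measure: Bystander: yellow tape measure, 70 x 36 x 64 mm, on the robot's side of the jig near its fixed end; origin at its underside.
Not all that is in view belongs to the job. There is more than one size of the part that bears offcut_mid; the job needs the largest.

How it is judged:
By the outcome, as a careful person would: the job done as asked, in the order asked, and still so for the second after the job is handed in, with the robot touching nothing.
It also fails if it takes over 54 s, if anything falls off the work surface, if the arm or the gripper's body presses on something with over 40 N, if the wrist force passes 120 N, or if a joint passes its speed limit or range.

## Working session

There is one attempt and no reset: what is moved stays moved. The work goes in short steps, Python scripts to look and compute and a tool call to move; the robot and the scene stay as the last step left them, time stands still between calls to the robot, and variables do not carry over. Pictures are saved under pics/ and viewed, on a budget of 10 in all, crops included, one or two more only if the job needs it, and the job is handed in when it is done.

Besides the shell and the picture viewer there is one more tool, called after "Request:" in YAML: its name, and indented under it one key for each argument. carry_out: Moves the arm, as the interface text tells. Its arguments: {"type":"object","properties":{"rows":{"type":"array"},"fingers":{"type":"number"},"grip_force":{"type":"number"}},"required":["rows"]}

```bash
ls; mkdir -p pics
cat > h.py <<'E'
import numpy as np, cv2
from rig import robot
def snap(n):
    c=robot.camera(n); cv2.imwrite(f'pics/{n}_{robot.get_obs()["time"]:.2f}.png',c['color'][:,:,::-1]); return c
def ray(c,u,v,z):
    T=np.linalg.inv(c['camera_from_world']); d=T[:3,:3]@np.linalg.inv(c['K'])@[u,v,1]; o=T[:3,3]
    return o+d*(z-o[2])/d[2]
def cloud(c):
    h,w=c['depth'].shape; u,v=np.meshgrid(np.arange(w),np.arange(h)); d=c['depth']
    p=np.stack([u*d,v*d,d],-1)@np.linalg.inv(c['K']).T
    T=np.linalg.inv(c['camera_from_world']); P=p@T[:3,:3].T+T[:3,3]; P[d==0]=np.nan; return P
E
python3 - <<'E'
from h import *
ims=[]
for n in('top','side'):
    c=snap(n); ims.append(c['color'][:,:,::-1]); np.savez(f'{n}0.npz',**c)
    print(n,c['K'][0,0],np.linalg.inv(c['camera_from_world'])[:3].round(3).tolist())
cv2.imwrite('pics/a.png',ims[0]);cv2.imwrite('pics/b.png',ims[1])
print(robot.get_obs())
E
```

```text
pics
top 380.5995559393652 [[0.142, -0.966, 0.216, 0.371], [-0.99, -0.138, 0.032, -0.319], [-0.001, -0.219, -0.976, 0.893]]
side 461.30372347670937 [[0.941, -0.117, 0.317, 0.272], [-0.337, -0.344, 0.876, -1.048], [0.007, -0.932, -0.363, 0.394]]
{'time': 0.1, 'q': array([ 1.13745198e+00,  5.28370760e-01,  1.43377923e+00,  2.83826161e-05,
        1.18139654e+00, -1.78477161e-01]), 'joint_velocities': array([-1.03885287e-03, -2.56863470e-03, -2.78420878e-03, -8.45385825e-04,
        2.02984276e-05,  1.29511710e-04]), 'joint_torque': array([ 4.46950553e-04, -4.40984917e+01, -1.77149445e+01,  6.35402952e-02,
        5.33902121e-02, -5.10982215e-05]), 'position': array([0.15730022, 0.60433804, 0.29136925]), 'tool_rot': array([ 1.27094263e-01,  9.91890162e-01, -9.27629915e-04, -3.06730878e-04]), 'ft_force': array([-0.28240611, -0.62208087, -0.21502679]), 'moment': array([-0.01068929,  0.0174333 ,  0.00111751]), 'grip_width': 0.08663429845598355}
```

View pics/a.png

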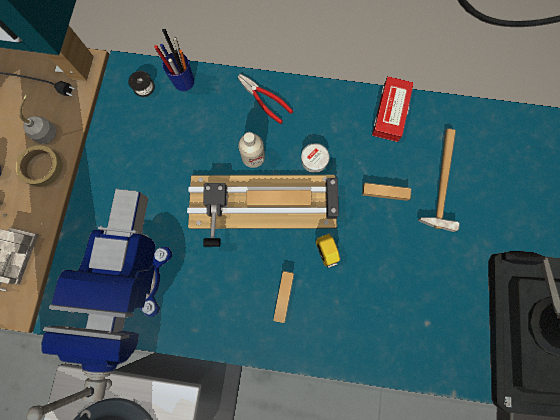

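View pics/b.png

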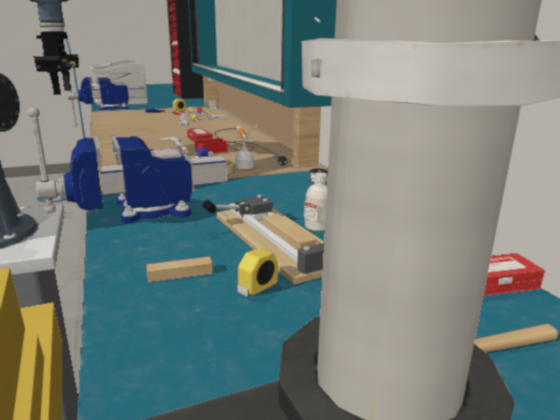

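The top view shows the jig with its carriage at (214,195), knob at (212,242) and fixed stop at (332,198). Three things could be taken for the offcut: the wood in the jig's channel at (279,198), the loose stick at (387,191) and the loose stick at (284,297). The one in the channel is the longest and fits the description. The side view agrees: knob at (209,206), tape at (258,272), bottle at (317,200).

Run:
```python
from h import *
c=dict(np.load('top0.npz')); P=cloud(c); im=c['color']
hsv=cv2.cvtColor(im,cv2.COLOR_RGB2HSV)
def comp(mask,seed,name):
    n,l,s,ce=cv2.connectedComponentsWithStats(mask.astype(np.uint8))
    roi=l[seed[1]-4:seed[1]+5,seed[0]-4:seed[0]+5]; k=np.bincount(roi[roi>0]).argmax()
    m=l==k; Q=P[m]; Q=Q[~np.isnan(Q[:,0])]
    u,v=np.nonzero(m)[::-1]; r=cv2.minAreaRect(np.stack([u,v],1).astype(np.float32))
    print(name,m.sum(),'med',np.median(Q,0).round(4),'rect',np.round(r[0],1),np.round(r[1],1),round(r[2],1),'min',Q.min(0).round(3),'max',Q.max(0).round(3)); return m,Q
V=hsv[...,2]; S=hsv[...,1]; H=P[...,2]
dark=(V<95)&(S<90)
comp(dark&(H>.04),(214,195),'carr'); comp(dark&(H>.04),(332,198),'stop'); comp((V<70)&(H>.025),(212,242),'knob')
wood=(hsv[...,0]>8)&(hsv[...,0]<25)&(S>60)&(V>120)
for s in((279,198),(387,191),(284,297)): comp(wood&((H>.035)if s[0]==279 else (H>.008)),s,'wood')
white=(S<60)&(V>170)
for s in((230,190),(260,212)): comp(white&(H>.02)&(H<.04),s,'rail')
comp((hsv[...,0]>20)&(hsv[...,0]<35)&(S>140)&(H>.02),(328,250),'tape')
crop=im[160:310,175:425,::-1]; cv2.imwrite('pics/c.png',cv2.resize(crop,None,fx=3.2,fy=3.2,interpolation=cv2.INTER_CUBIC))
```

```text
carr 538 med [ 0.567  -0.1273  0.0527] rect [214. 199.] [32. 22.] 90.0 min [ 0.523 -0.152  0.041] max [ 0.601 -0.098  0.058]
stop 391 med [ 0.6032 -0.3935  0.0541] rect [331.9 197. ] [38.3 11.4] 88.0 min [ 0.559 -0.412  0.041] max [ 0.649 -0.376  0.058]
knob 153 med [ 0.4614 -0.1423  0.0639] rect [211.5 242. ] [ 8. 17.] 90.0 min [ 0.451 -0.16   0.05 ] max [ 0.473 -0.123  0.07 ]
wood 1033 med [ 0.5866 -0.2717  0.0442] rect [278.  197.5] [15. 64.] 90.0 min [ 0.56  -0.347  0.035] max [ 0.616 -0.196  0.05 ]
wood 542 med [ 0.6445 -0.5238  0.0214] rect [386.9 191.2] [47.  11.9] 6.3 min [ 0.632 -0.579  0.008] max [ 0.66  -0.468  0.027]
wood 567 med [ 0.3673 -0.3148  0.0216] rect [283.1 296.7] [11.4 50.4] 10.7 min [ 0.314 -0.33   0.017] max [ 0.424 -0.3    0.027]
rail 283 med [ 0.6137 -0.2604  0.0284] rect [276. 189.] [98.  4.] 0.0 min [ 0.59  -0.378  0.024] max [ 0.632 -0.149  0.033]
rail 516 med [ 0.5595 -0.2653  0.0283] rect [273.5 210. ] [  4. 103.] 90.0 min [ 0.538 -0.384  0.023] max [ 0.582 -0.145  0.032]
tape 459 med [ 0.4825 -0.3983  0.0597] rect [327.9 249.3] [28.9 17.3] 69.8 min [ 0.45  -0.427  0.021] max [ 0.52  -0.371  0.066]
```

View pics/c.png

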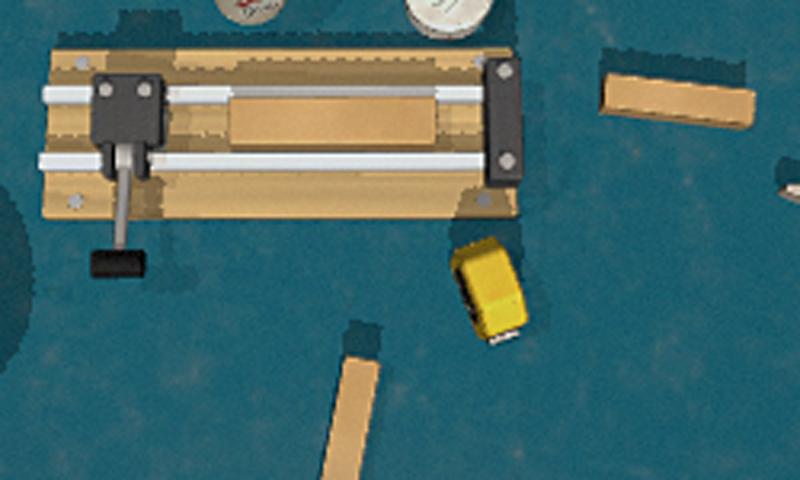

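```bash
cat >> h.py <<'E'
from scipy.spatial.transform import Rotation as R
def jig():
    a=np.radians(8.1); return np.array([[np.cos(a),-np.sin(a)],[np.sin(a),np.cos(a)]]) # cols jig x,y
def rel(p,yaw=None):
    o=robot.get_obs(); r=R.from_quat(o['tool_rot']); 
    print('shift mm',(r.inv().apply(np.array(p)-o['position'])*1000).round(1),end=' ')
    if yaw is not None:
        x,y=np.cos(yaw),np.sin(yaw); t=R.from_matrix(np.array([[y,x,0],[-x,y,0],[0,0,-1]])@np.diag([-1,1,1]))
        print('turn',np.degrees((r.inv()*t).as_rotvec()).round(2)/8)
    else: print()
E
python3 - <<'E'
from h import *
c=dict(np.load('top0.npz')); P=cloud(c); im=c['color'];hsv=cv2.cvtColor(im,cv2.COLOR_RGB2HSV)
Q=P.reshape(-1,3); V=hsv[...,2].ravel();S=hsv[...,1].ravel()
m=(S<60)&(V>170)&(abs(Q[:,2]-.028)<.006)&(Q[:,0]>.5)&(Q[:,0]<.66)&(Q[:,1]>-.38)&(Q[:,1]<-.15)
for s in(0,1):
    q=Q[m]; w=q[:,0]*.99+q[:,1]*.14; k=(w>np.median(w)) if s else (w<=np.median(w)); f=cv2.fitLine(q[k][:,:2].astype(np.float32),2,0,.01,.01).ravel(); print('yaw deg',np.degrees(np.arctan2(-f[0]*np.sign(f[1]),abs(f[1]))))
J=jig(); W=Q[:,:2]@J
def ext(n,mm): 
    w=W[mm]; print(n,'jigx',np.percentile(w[:,0],[2,98]).round(4),'jigy',np.percentile(w[:,1],[2,98]).round(4))
dk=(V<95)&(S<90)
top=(Q[:,2]>.048)&(Q[:,2]<.058)
ext('stop',dk&top&(Q[:,1]<-.37)&(Q[:,1]>-.42)&(Q[:,0]>.55)&(Q[:,0]<.66))
ext('carr',dk&top&(Q[:,1]<-.08)&(Q[:,1]>-.17)&(Q[:,0]>.51)&(Q[:,0]<.66))
ext('knob',(V<70)&(Q[:,2]>.05)&(Q[:,2]<.075)&(Q[:,1]<-.1)&(Q[:,1]>-.18)&(Q[:,0]>.43)&(Q[:,0]<.49))
ext('wood',(V>120)&(S>60)&(abs(Q[:,2]-.045)<.006)&(Q[:,1]<-.18)&(Q[:,1]>-.36)&(Q[:,0]>.55)&(Q[:,0]<.63))
for y in np.arange(-.15,.7,.1):
    print(round(y,2),[ (round(x,1),round(float(Q[k,2].max()),3)) for x in np.arange(.1,.8,.1) if (k:=(abs(Q[:,1]-y)<.05)&(abs(Q[:,0]-x)<.05)).any()])
E
```

```text
yaw deg 8.125887
yaw deg 8.530207
stop jigx [0.4995 0.586 ] jigy [-0.4872 -0.4631]
carr jigx [0.5059 0.5748] jigy [-0.2284 -0.1822]
knob jigx [0.4283 0.4458] jigy [-0.2226 -0.1878]
wood jigx [0.5268 0.5609] jigy [-0.423 -0.28 ]
-0.15 [(np.float64(0.1), 0.004), (np.float64(0.2), 0.005), (np.float64(0.3), 0.005), (np.float64(0.4), 0.004), (np.float64(0.5), 0.07), (np.float64(0.6), 0.059), (np.float64(0.7), 0.122)]
-0.05 [(np.float64(0.1), 0.034), (np.float64(0.2), 0.173), (np.float64(0.3), 0.174), (np.float64(0.4), 0.163), (np.float64(0.5), 0.116), (np.float64(0.6), 0.052), (np.float64(0.7), 0.004)]
0.05 [(np.float64(0.1), 0.252), (np.float64(0.2), 0.174), (np.float64(0.3), 0.175), (np.float64(0.4), 0.163), (np.float64(0.5), 0.124), (np.float64(0.6), 0.005), (np.float64(0.7), 0.004)]
0.15 [(np.float64(0.1), 0.004), (np.float64(0.2), 0.173), (np.float64(0.3), 0.175), (np.float64(0.4), 0.16), (np.float64(0.5), 0.004), (np.float64(0.6), 0.005), (np.float64(0.7), 0.005)]
0.25 [(np.float64(0.1), -0.853), (np.float64(0.2), 0.003), (np.float64(0.3), 0.035), (np.float64(0.4), 0.045), (np.float64(0.5), 0.025), (np.float64(0.6), 0.027), (np.float64(0.7), 0.004)]
0.35 [(np.float64(0.2), 0.003), (np.float64(0.3), 0.036), (np.float64(0.4), 0.046), (np.float64(0.5), 0.027), (np.float64(0.6), 0.028), (np.float64(0.7), 0.141)]
0.45 [(np.float64(0.5), 0.002), (np.float64(0.6), 0.006), (np.float64(0.7), 0.003)]
0.55 []
0.65 []
```

Run:
```python
from h import *
c=dict(np.load('top0.npz')); Q=cloud(c).reshape(-1,3); W=Q[:,:2]@jig()
# vise: max z by jig-x bins and jig-y bins (relative to knob)
for x in np.arange(.36,.56,.02):
    print(round(x,2),[(int(round(y*1000)),int(Q[k,2].max()*1000)) for y in np.arange(-.24,-.02,.02) if (k:=(abs(W[:,0]-x)<.01)&(abs(W[:,1]-y)<.01)).any()])
k=np.array([.437,-.205]); p=jig()@k; print('knob',p)
rel([p[0],p[1],.36],np.radians(8.2))
```

```text
0.36 [(-240, 2), (-220, 2), (-200, 3), (-180, 4), (-160, 2), (-140, 2), (-120, 2), (-100, 3), (-80, 159), (-60, 161), (-40, 162)]
0.38 [(-240, 3), (-220, 3), (-200, 2), (-180, 1), (-160, 2), (-140, 2), (-120, 3), (-100, 3), (-80, 89), (-60, 136), (-40, 138)]
0.4 [(-240, 3), (-220, 3), (-200, 2), (-180, 2), (-160, 3), (-140, 3), (-120, 4), (-100, 20), (-80, 28), (-60, 133), (-40, 139)]
0.42 [(-240, 3), (-220, 61), (-200, 65), (-180, 56), (-160, 2), (-140, 3), (-120, 2), (-100, 20), (-80, 113), (-60, 133), (-40, 139)]
0.44 [(-240, 2), (-220, 67), (-200, 69), (-180, 66), (-160, 3), (-140, 2), (-120, 2), (-100, 10), (-80, 117), (-60, 126), (-40, 138)]
0.46 [(-240, 3), (-220, 4), (-200, 60), (-180, 2), (-160, 3), (-140, 3), (-120, 2), (-100, 2), (-80, 5), (-60, 124), (-40, 122)]
0.48 [(-240, 17), (-220, 18), (-200, 56), (-180, 18), (-160, 17), (-140, 17), (-120, 3), (-100, 2), (-80, 3), (-60, 108), (-40, 113)]
0.5 [(-240, 18), (-220, 58), (-200, 56), (-180, 17), (-160, 19), (-140, 16), (-120, 3), (-100, 2), (-80, 1), (-60, 112), (-40, 114)]
0.52 [(-240, 30), (-220, 57), (-200, 56), (-180, 55), (-160, 31), (-140, 32), (-120, 2), (-100, 3), (-80, 3), (-60, 112), (-40, 113)]
0.54 [(-240, 18), (-220, 57), (-200, 56), (-180, 55), (-160, 17), (-140, 17), (-120, 2), (-100, 2), (-80, 3), (-60, 113), (-40, 113)]
0.56 [(-240, 31), (-220, 58), (-200, 58), (-180, 58), (-160, 31), (-140, 30), (-120, 3), (-100, 2), (-80, 2), (-60, 2), (-40, 1)]
knob [ 0.46152509 -0.14138101]
shift mm [-482.4 -645.1  -67.6] turn [-1.375e-02  6.250e-03  8.400e+00]
```

Request:
carry_out:
  rows:
    - [[0,0,-35,0,0,0],[-48,-23,-68,0,0,-0.2],[-96,-46,-68,0,0,-0.4],[-144,-69,-68,0,0,-0.6],[-192,-91,-68,0,0,-0.8],[-240,-114,-68,0,0,-1],[-287,-137,-68,0,0,-1.2],[-316,-181,-68,0,0,-1.4],[-345,-225,-68,0,0,-1.6],[-373,-270,-68,0,0,-1.8],[-402,-314,-68,0,0,-2],[-430,-358,-68,0,0,-2.2],[-459,-402,-68,0,0,-2.4],[-463,-451,-68,0,0,-2.6],[-468,-500,-68,0,0,-2.85],[-473,-548,-68,0,0,-2.85],[-478,-597,-68,0,0,-2.85],[-482,-645,-68,0,0,-2.85],[-482,-645,-68,0,0,-2.85],[-482,-645,-68,0,0,-2.85]]
  fingers: 0.75
  grip_force: 10

```text
time: 2.1
position: [0.461, -0.1446, 0.36]
tool_rot: [-0.069, 0.998, -0.001, -0.0]
ft_force: [-0.7, 0.8, -0.5]
grip_width: 0.065
```

Request:
carry_out:
  rows:
    - [[0,0,40,0,0,0],[0,0,80,0,0,0],[0,0,120,0,0,0],[0,0,160,0,0,0],[0,0,160,0,0,0],[0,0,160,0,0,0]]

```text
time: 2.7
position: [0.4613, -0.1401, 0.2002]
tool_rot: [-0.072, 0.997, 0.001, -0.001]
ft_force: [0.7, -0.4, 0.3]
grip_width: 0.0655
```

Run:
```python
from h import *
c=snap('side'); t=snap('top')
cv2.imwrite('pics/d.png',np.hstack([cv2.resize(c['color'][100:260,170:350,::-1],None,fx=2.2,fy=2.2),cv2.resize(t['color'][130:290,140:320,::-1],None,fx=2.2,fy=2.2)]))
o=robot.get_obs();print(o['position'],o['q'].round(2)); rel([.4615,-.1414,.107])
```

```text
[ 0.46256169 -0.1410396   0.20203032] [-0.53  0.48  1.87  0.    0.78 -2.24]
shift mm [ 1.4  0.  95. ]
```

View pics/d.png

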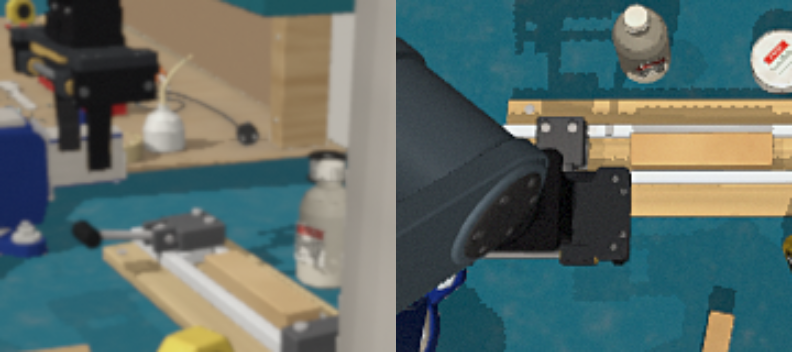

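The left panel (side view) shows the open fingers straight above the knob at (88,235), spread along the rails. The right panel (top view) shows the gripper covering the knob. I'll go down and pinch.

Request:
carry_out:
  rows:
    - [[1,0,30,0,0,0],[1,0,60,0,0,0],[1,0,80,0,0,0],[1,0,94,0,0,0],[1,0,94,0,0,0],[1,0,94,0,0,0]]

```text
time: 3.4
position: [0.4615, -0.1415, 0.1078]
tool_rot: [-0.072, 0.997, -0.001, 0.001]
ft_force: [-0.6, -0.2, -0.2]
grip_width: 0.0652
```

Request:
carry_out:
  rows:
    - [[0,0,0,0,0,0],[0,0,0,0,0,0],[0,0,0,0,0,0],[0,0,0,0,0,0],[0,0,0,0,0,0],[0,0,0,0,0,0]]
  fingers: 0.3
  grip_force: 15

```text
time: 4.0
position: [0.4604, -0.1411, 0.1063]
tool_rot: [-0.072, 0.997, -0.0, 0.0]
ft_force: [-0.1, 0.6, 0.4]
grip_width: 0.036
```

Request:
carry_out:
  rows:
    - [[-1,0,-7,0,0,0],[-3,0,-14,0,0,0],[-6,0,-20,0,0,0],[-9,0,-27,0,0,0],[-13,0,-33,0,0,0],[-17,0,-38,0,0,0],[-21,0,-44,0,0,0],[-26,0,-49,0,0,0],[-26,0,-49,0,0,0]]

```text
time: 4.9
position: [0.4867, -0.1369, 0.1562]
tool_rot: [-0.072, 0.997, -0.0, 0.0]
ft_force: [-1.9, 0.1, 2.8]
grip_width: 0.0359
```

Request:
carry_out:
  rows:
    - [[-5,0,-4,0,0,0],[-11,0,-8,0,0,0],[-17,0,-12,0,0,0],[-24,0,-15,0,0,0],[-31,0,-17,0,0,0],[-38,0,-19,0,0,0],[-45,0,-20,0,0,0],[-52,0,-20,0,0,0],[-58,0,-20,0,0,0],[-63,0,-19,0,0,0],[-63,0,-19,0,0,0]]

```text
time: 6.0
position: [0.5506, -0.1285, 0.1747]
tool_rot: [-0.071, 0.997, -0.001, 0.002]
ft_force: [0.5, 1.2, 3.5]
grip_width: 0.0363
```

Run:
```python
from h import *
c=snap('side'); t=snap('top')
cv2.imwrite('pics/e.png',np.hstack([cv2.resize(c['color'][100:290,170:350,::-1],None,fx=2.2,fy=2.2),cv2.resize(t['color'][110:300,160:340,::-1],None,fx=2.2,fy=2.2)]))
o=robot.get_obs();print(o['position'],o['q'].round(2),o['ft_force'],o['grip_width'])
```

```text
[ 0.55022775 -0.12862785  0.1747939 ] [-0.43  0.61  1.69  0.    0.84 -2.14] [1.5082248  2.19381071 4.51026437] 0.035796815104961306
```

View pics/e.png

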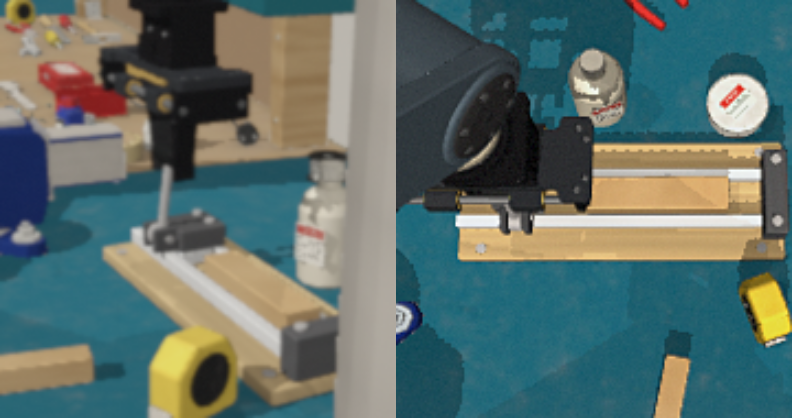

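The lever is upright and still in the grip, at (165,200) in the side panel, and the carriage hasn't moved. I'll slide it now.

Request:
carry_out:
  rows:
    - [[0,-2,0,0,0,0],[0,-5,0,0,0,0],[0,-9,0,0,0,0],[0,-13,0,0,0,0],[0,-17,0,0,0,0],[0,-21,0,0,0,0],[0,-25,0,0,0,0],[0,-29,0,0,0,0],[0,-33,0,0,0,0],[0,-37,0,0,0,0],[0,-40,0,0,0,0],[0,-42,0,0,0,0],[0,-44,0,0,0,0],[0,-46,0,0,0,0],[0,-48,0,0,0,0],[0,-50,0,0,0,0]]

```text
time: 7.7
position: [0.5567, -0.1783, 0.1749]
tool_rot: [-0.071, 0.997, -0.0, 0.002]
ft_force: [2.5, 2.4, 6.1]
grip_width: 0.0355
```

Request:
carry_out:
  rows:
    - [[0,-2,0,0,0,0],[0,-4,0,0,0,0],[0,-6,0,0,0,0],[0,-8,0,0,0,0],[0,-10,0,0,0,0],[0,-12,0,0,0,0],[0,-14,0,0,0,0],[0,-16,0,0,0,0],[0,-18,0,0,0,0],[0,-20,0,0,0,0],[0,-22,0,0,0,0],[0,-24,0,0,0,0],[0,-26,0,0,0,0],[0,-26,0,0,0,0],[0,-26,0,0,0,0]]

```text
time: 9.2
position: [0.5605, -0.2043, 0.1749]
tool_rot: [-0.071, 0.997, -0.001, 0.002]
ft_force: [2.0, 1.0, 5.3]
grip_width: 0.0361
```

```bash
cat > m.py <<'E'
from h import *
t=snap('top'); P=cloud(t); Q=P.reshape(-1,3); W=Q[:,:2]@jig(); hsv=cv2.cvtColor(t['color'],cv2.COLOR_RGB2HSV).reshape(-1,3); V=hsv[:,2];S=hsv[:,1]
k=(V>120)&(S>60)&(abs(Q[:,2]-.045)<.006)&(W[:,0]>.525)&(W[:,0]<.565)&(W[:,1]>-.47)&(W[:,1]<-.2)
print('wood jy',np.percentile(W[k,1],[2,98]).round(4),k.sum())
k=(V<95)&(S<90)&(Q[:,2]>.048)&(Q[:,2]<.058)&(W[:,0]>.5)&(W[:,0]<.58)&(W[:,1]>-.35)&(W[:,1]<-.15)
print('carr jy',np.percentile(W[k,1],[2,98]).round(4),k.sum())
o=robot.get_obs();J=jig();f=o['ft_force'][:2]@J
print(o['time'],o['position'],'jig',o['position'][:2]@J,'f jig',f.round(1),o['ft_force'][2].round(1),o['grip_width'])
E
python3 m.py
```

```text
wood jy [-0.455  -0.3331] 568
carr jy [-0.2971 -0.2608] 83
9.25 [ 0.56048788 -0.20430242  0.17488012] jig [ 0.5261098  -0.28123766] f jig [ 2.1 -0. ] 4.7 0.035783674899098665
```

Request:
carry_out:
  rows:
    - [[0,-1,0,0,0,0],[0,-2,0,0,0,0],[0,-3,0,0,0,0],[0,-4,0,0,0,0],[0,-5,0,0,0,0],[0,-5,0,0,0,0],[0,-5,0,0,0,0]]

```text
time: 9.95
position: [0.5612, -0.209, 0.1749]
tool_rot: [-0.071, 0.997, -0.001, 0.002]
ft_force: [2.8, 1.7, 6.2]
grip_width: 0.0359
```

```bash
python3 m.py
```

```text
wood jy [-0.4594 -0.3378] 547
carr jy [-0.3019 -0.265 ] 84
10.0 [ 0.56119511 -0.20905143  0.17489534] jig [ 0.52614083 -0.28603895] f jig [2.3 1.1] 5.3 0.035724514177631006
```

Request:
carry_out:
  rows:
    - [[0,-0.5,0,0,0,0],[0,-1,0,0,0,0],[0,-1.5,0,0,0,0],[0,-1.5,0,0,0,0]]

```text
time: 10.4
position: [0.5614, -0.2104, 0.1749]
tool_rot: [-0.071, 0.997, -0.001, 0.002]
ft_force: [2.5, 3.2, 4.9]
grip_width: 0.0358
```

Request:
carry_out:
  rows:
    - [[0,-0.5,0,0,0,0],[0,-1,0,0,0,0],[0,-1,0,0,0,0]]

```text
time: 10.7
position: [0.5614, -0.211, 0.1749]
tool_rot: [-0.071, 0.997, -0.0, 0.002]
ft_force: [1.9, 3.6, 6.1]
grip_width: 0.0361
```

Request:
carry_out:
  rows:
    - [[0,-0.5,0,0,0,0],[0,-1,0,0,0,0],[0,-1,0,0,0,0]]

```text
time: 11.0
position: [0.5613, -0.2112, 0.1749]
tool_rot: [-0.071, 0.997, 0.001, 0.001]
ft_force: [1.6, 5.1, 7.0]
grip_width: 0.0355
```

```bash
python3 m.py; for i in 1 2 3; do python3 -c "
from h import *
robot.camera('side');print(robot.get_obs()['ft_force'],robot.get_obs()['position'])"; done
python3 - <<'E'
from h import *
t=snap('top');c=snap('side')
cv2.imwrite('pics/f.png',np.hstack([cv2.resize(t['color'][170:230,210:350,::-1],None,fx=4,fy=4)[:, :],cv2.resize(c['color'][190:280,250:330,::-1],None,fx=2.67,fy=2.67)[:240]]))
E
```

```text
wood jy [-0.4619 -0.3401] 552
carr jy [-0.3023 -0.2675] 80
11.05 [ 0.56127914 -0.2111876   0.17490016] jig [ 0.52592303 -0.28816564] f jig [2.7 4.7] 6.8 0.03585590635115258
[2.55131772 5.34517997 6.17435739] [ 0.56128845 -0.21118636  0.17487988]
[2.67473081 5.00757701 6.95953376] [ 0.56128631 -0.21118053  0.17488309]
[2.1470574  5.28031638 6.22876948] [ 0.56127473 -0.21118532  0.17490763]
```

View pics/f.png

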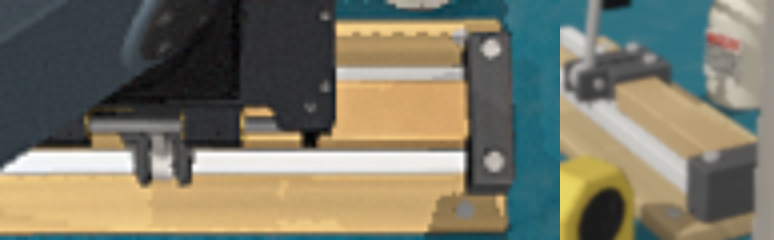

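Wood meets the end stop at (467,110) in the left panel, and the carriage touches the wood in the side panel. The y force is steady at about 5 N, of which about 1.5 N is sliding friction. I'll keep this light preload and turn the lever down.

Request:
carry_out:
  rows:
    - [[5,0,-1,0,0,0],[11,0,-1,0,0,0],[18,0,0,0,0,0],[25,0,1,0,0,0],[32,0,2.5,0,0,0],[39,0,5,0,0,0],[45,0,8,0,0,0],[51,0,11,0,0,0],[51,0,11,0,0,0]]

```text
time: 12.2
position: [0.5085, -0.2189, 0.1619]
tool_rot: [-0.071, 0.997, 0.001, -0.001]
ft_force: [1.2, 3.0, -4.4]
grip_width: 0.0357
```

Request:
carry_out:
  rows:
    - [[6,0,4,0,0,0],[12,0,8,0,0,0],[17,0,13,0,0,0],[21,0,19,0,0,0],[25.5,0,24,0,0,0],[29,0,30,0,0,0],[32,0,37,0,0,0],[35,0,43,0,0,0],[37,0,50,0,0,0],[38,0,57,0,0,0],[38,0,60,0,0,0],[38,0,60,0,0,0]]

```text
time: 13.4
position: [0.4716, -0.2242, 0.1028]
tool_rot: [-0.072, 0.997, 0.001, -0.001]
ft_force: [0.2, 4.3, -1.1]
grip_width: 0.0358
```

```bash
python3 m.py
```

```text
wood jy [-0.4597 -0.3169] 974
carr jy [-0.3124 -0.2663] 305
13.45 [ 0.47163199 -0.22425691  0.10283211] jig [ 0.43532875 -0.28847318] f jig [0.6 4.9] -1.5 0.035950249597073214
```

Request:
carry_out:
  rows:
    - [[0,2,0,0,0,0],[0,2,0,0,0,0],[0,2,0,0,0,0],[0,2,0,0,0,0],[0,2,0,0,0,0],[0,2,-30,0,0,0],[0,2,-60,0,0,0],[0,2,-90,0,0,0],[0,2,-90,0,0,0]]
  fingers: 0.75

```text
time: 14.35
position: [0.474, -0.2241, 0.1969]
tool_rot: [-0.072, 0.997, -0.003, 0.003]
ft_force: [0.5, -0.2, -0.1]
grip_width: 0.0652
```

```bash
python3 - <<'E'
from h import *
c=snap('side'); P=cloud(c); v=c['color'].max(2); W=P[...,:2]@jig()
k=(v<60)&(abs(W[...,0]-.435)<.03)&(abs(W[...,1]+.288)<.03)&(P[...,2]>.03)&(P[...,2]<.085)
print(k.sum(),np.percentile(P[k],[3,50,97],axis=0).round(4))
cv2.imwrite('pics/g.png',cv2.resize(c['color'][120:290,190:340,::-1],None,fx=3.4,fy=3.4))
c0=dict(np.load('side0.npz'));P=cloud(c0); v=c0['color'].max(2); W=P[...,:2]@jig()
k=(v<60)&(abs(W[...,0]-.435)<.03)&(abs(W[...,1]+.205)<.03)&(P[...,2]>.03)&(P[...,2]<.085)
print('before',k.sum(),np.percentile(P[k],[3,50,97],axis=0).round(4))
E
python3 m.py
```

```text
107 [[ 0.46   -0.2451  0.0485]
 [ 0.4675 -0.24    0.0577]
 [ 0.4778 -0.2174  0.0632]]
before 108 [[ 0.4481 -0.1617  0.05  ]
 [ 0.4561 -0.1578  0.0604]
 [ 0.467  -0.1321  0.0667]]
wood jy [-0.46  -0.319] 940
carr jy [-0.3126 -0.2803] 102
14.45 [ 0.47229178 -0.22284483  0.1938765 ] jig [ 0.43618093 -0.28716815] f jig [-0.1 -0.1] 0.6 0.06572121540102029
```

View pics/g.png

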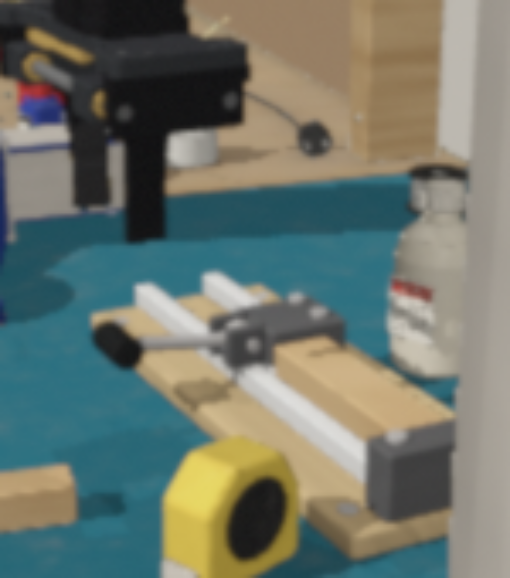

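The lever is flat, with the knob at (115,345) and about 3 mm lower than at the start. The carriage is against the wood at (280,345) and the wood against the end stop at (380,425). I'll back off and check from the top.

Request:
carry_out:
  rows:
    - [[20,0,-40,0,0,0],[30,20,-80,0,0,0],[40,60,-120,0,0,0],[40,100,-150,0,0,0],[40,150,-150,0,0,0],[40,200,-150,0,0,0],[40,250,-150,0,0,0],[40,250,-150,0,0,0],[40,250,-150,0,0,0]]

```text
time: 15.35
position: [0.396, 0.0204, 0.3423]
tool_rot: [-0.073, 0.997, 0.0, -0.001]
ft_force: [0.3, -0.5, 0.6]
grip_width: 0.0654
```

```bash
python3 m.py
python3 - <<'E'
from h import *
t=snap('top')
cv2.imwrite('pics/i.png',cv2.resize(t['color'][140:270,180:350,::-1],None,fx=4.5,fy=4.5,interpolation=cv2.INTER_CUBIC))
E
```

```text
wood jy [-0.4597 -0.317 ] 977
carr jy [-0.3107 -0.2651] 488
15.4 [0.39677664 0.0191877  0.34246601] jig [ 0.39552183 -0.03691004] f jig [ 0.2 -0.8] -0.3 0.06527386111240227
```

View pics/i.png

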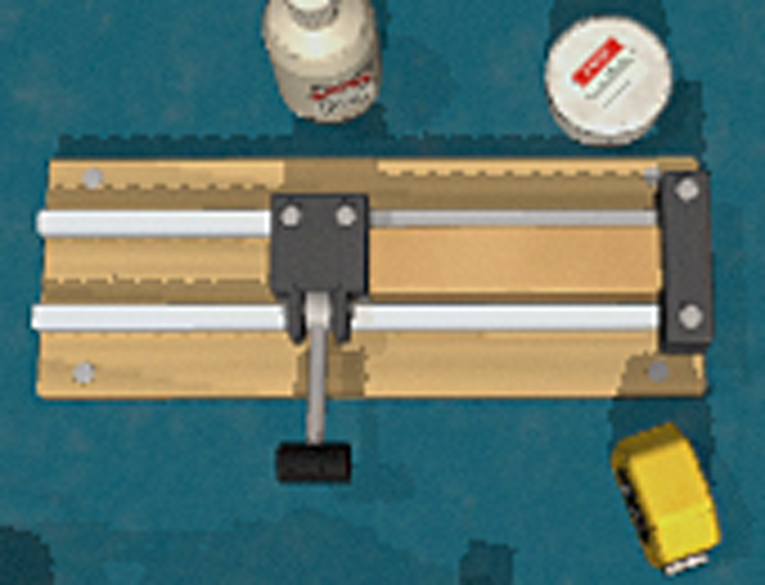

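The top view shows no gap at either end of the offcut, (368,260) and (660,260). The lever is flat with the knob at (313,462), and the bottle and tape are where they were. I'll hand it in.

```bash
python3 -c "
from rig import robot
print(robot.hand_in())"
```

```text
the job is handed in; nothing more can be done
None
```

The offcut is clamped in the jig and the job is handed in, at about 15.5 s of the 54 s allowed. I lifted the cam lever upright by its knob and used it to slide the stop until the offcut met the fixed end stop. Then I turned the lever fully down, let go and backed the arm away.

- **Snug fit:** the last top view shows no visible gap at either end of the offcut. The edge measurements, good to a few mm, agree.
- **Squeeze:** the push along the rails read about 5 N, including roughly 1.5 N of sliding friction.
- **Lock:** the knob ended about 3 mm lower than at the start, so I take the lever to be at its lower limit. I did not press it again after letting go.
- **Other things:** the bottle and the tape measure look unmoved in the pictures.

No check failed. The wrist force readings were only 7 N at most, and while lifting the lever their vertical sign was not what I expected; I did not look into it.

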